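Grease a splined bicycle hub with the brush and slide its sprocket on

TASK

Take the orange grease brush out of its blue holder, dip its bristles well down into the small green pot, past half the pot's depth, then wipe the dipped bristles against the side of the hub's splines and stand the brush back in its holder. After that pick up the sprocket, turn it so that its yellow mark lines up with the yellow mark of the hub's wide master spline, slide it down the splines until it sits flat on the shoulder, and let go. Leave the pot standing upright where it is.

Things in the scene. Friction and masses are not known exactly. Their poses are not given: they have to be found in the camera images.
- brush: Loose round grease brush, standing upright in the holder at the start, 126 mm long, 45 g. Origin at the centre of the bristle tip, z up the handle. Black bristles from z = 0 to 30 mm (17 mm across, 15 mm at the tip; rigid here), steel ferrule 20 mm across to 54 mm, then the orange handle 18 mm across. It is round: its yaw does not matter.
- brush_grip (a point): Point on the brush's axis in the orange handle, 100 mm from the tip and 26 mm below the handle's end: where to grip it, from above. Take care on the way: a fixed grey extraction hose, 130 mm across, hangs over the right part of the table at x = 0.555, y = -0.29, down to z = 0.59; keep arm and wrist clear of it, passing low and nearer to the robot than it hangs.
- holder: Fixed blue brush holder: a foot 72 mm across and 6 mm thick, on which the brush stands, and an upright tube, bore 23 mm, with a steel funnel mouth about 38 mm across on top, 60 mm above the table. Origin at the centre of its underside, z up. Lift the brush over 60 mm to clear it. The brush may lean in it by up to 0.12 rad.
- pot: Loose small open green pot with a steel rim, 46 mm high, 62 mm across the rim; its mouth is 56 mm wide inside, the inner floor 48 mm wide and 5 mm above the table. Empty, about 350 g. Origin at the centre of its underside, z up. Pot and holder may be found in each other's place.
- hub: Fixed bicycle hub, upright on a grey round foot 94 mm across. Origin at the centre of its underside, z up. A dark shoulder 58 mm across ends at z = 30 mm; above it the bright stem: core 29 mm across up to 62 mm, six ribs every 60 degrees, 38 mm across, up to 56 mm. Five ribs are 5 mm wide; the master spline, along the hub's +x, is 10 mm wide.
- hub_shoulder (a point): Centre of the hub's shoulder, on its axis 30 mm above its origin, axes as the hub's: the seated sprocket's origin comes here.
- hub_mark (a point): Yellow stripe on the stem's top, 6 mm from the hub's axis towards the master spline (+x of the hub); a second yellow stripe lies on the grey foot on the same side.
- sprocket: Loose steel sprocket, lying flat: dark toothed disc 77 mm across, 6 mm thick, under a bright round boss 50 mm across from z = 6 to 28 mm. Grip the boss from above, fingertips just above the disc. Origin at the centre of the underside, z up. The bore (32 mm between lands) has six slots, 8 mm wide, the master slot along its +x 13 mm. About 160 g.
- sprocket_mark (a point): Yellow mark on the boss's top by the master slot, 23 mm from the axis along the sprocket's +x; another on the disc below it. The sprocket goes on only the way up it lies and with this mark on the side of the hub's mark (play about 0.09 rad and 1.5 mm), and then slides down freely.

How it is judged:
By the outcome, as a careful person would: the job done as asked, in the order asked, and still so for the second after the job is handed in, with the robot touching nothing.
It also fails if it takes over 61 s, if anything falls off the work surface, if the arm or the gripper's body presses on something with over 40 N, if the wrist force passes 120 N, or if a joint passes its speed limit or range.

ROBOT

A 6-joint arm with a two-finger parallel gripper is mounted at the origin on a cart in front of the work surface, level with it; the furniture and walls round the work are solid. World frame = base frame: x ahead of the robot, y to its left, z up, the work surface at z = 0. Lengths are in m, angles in rad, forces in N, time in s.
With the tool pointing down it reaches from about 0.35 to 0.875 m from the base axis. Payload 15.5 kg.
Tool frame: the origin (TCP) lies on the mounting face of the last link; the fingertips stand 173 mm ahead of it and the grasp point (between the pads) lies 155 mm ahead of it; z points along the fingers, y is the line along which they close (so a half turn about z gives the same grasp; the last joint's range is limited). The gripper opens to 85 mm and grips with 20 to 120 N. Pads are 22 mm wide; open, the fingers measure 114 mm over their backs; the gripper's body (76 mm by 85 mm) begins 54 mm behind the grasp point. The pads swing forward as they close: fully open they stand 13 mm farther back than shut.
Start: joints at [-1.288, 0.494, 1.345, -0, 1.302, -0.096], TCP at [0.231, -0.581, 0.405] pointing down, gripper open.
Joint ranges: [-2.91, 2.91], [-0.82, 2.16], [0.22, 2.67], [-1.22, 4.37], [0.12, 2.79], [-3.08, 3.08]. Speed limits (rad/s): [1.89, 1.89, 2.57, 3.01, 3.01, 3.01].

INTERFACE

Orientations are given as a rotation vector (axis times angle).
In Python, from bench import manip gives the robot as it stands.
- The arm moves only by the tool drive_tool, never from a script. Its argument "targets" is text: rows parted by semicolons, each of 5 numbers parted by spaces: the shift along the tool's x, y, z in m, then the turn about the tool's z in rad, then the closure in counts, from 0 (fully open) to 255 (shut). In form: tx ty tz spin jaw; .... A call has 1 to 12 rows; each row shifts and turns the commanded pose from where the row before left it, along the tool's axes as they then stand; what a row does not reach is not made up. A row lasts 1/12 s, in which the tool goes at most 41.7 mm and 7.16 degrees, less where a joint would pass 70% of its speed; a pose out of reach is approached as far as the arm can. A call is refused whole if a number of a shift passes 0.0417 or a number of a turn 0.125, either way. A call with a gripper value outside its range is refused whole. The fingers move at their own pace and stop on an object; "grip_force" is the grip in N (left out, the last holds). Time passes only in rows, so rows that do not move let the fingers close. It gives the time, the measured TCP pose, the force, the opening and the grip force at its end, in the units of the state.
- manip.observe(): the state, without advancing time (a new reading comes with each control period).
- manip.camera(name): name is "side" or "top"; returns the picture (400x640x3 uint8, red, green, blue); there is no depth.
- manip.camera_info(name): a dict with "camera_matrix" (3x3 intrinsics, pixels), "cam_to_world" (4x4, takes a point from camera to world coordinates). Camera axes: x right, y up, looking along -z (the intrinsics and any distortion apply to the point x, -y, -z); pixel columns grow to the right and rows downward; lengths in m; the calibration is good to about 2 mm. A picture is of the moment at which its call begins. camera_info takes no time and is no camera call.
- manip.sign_off(): hands the job in; it is judged then, once.
The state is a dict: "clock": time; "q": joint angles; "joint_velocities": joint speeds; "effort": joint torques, N m; "ee_pos": TCP position; "orientation": TCP orientation; "ft_force": force on the tool from outside, world axes, zero at the start; "torque": the same for the moment, N m; "opening": finger opening in m; "gripper_force": force on a finger pad.
Only numpy, scipy, OpenCV 4.12 (cv2) and the standard library are available. Lean on these libraries where they do the work, as an engineer would, in place of code of your own. Each camera call takes 0.05 s, during which the arm holds its last target. There are 200 camera calls.

## Working session

There is one attempt and no reset: what is moved stays moved. The work goes in short steps, Python scripts to look and compute and a tool call to move; the robot and the scene stay as the last step left them, time stands still between calls to the robot, and variables do not carry over. Pictures are saved under pics/ and viewed, at most 10 in all, crops included, and the job is handed in when it is done.

Besides the shell and the picture viewer there is one more tool, called after ">>>" in YAML: its name, and indented under it one key for each argument. drive_tool: Moves the arm, as the interface text tells. Its arguments: {"type":"object","properties":{"targets":{"type":"string"},"grip_force":{"type":"number"}},"required":["targets"]}

```bash
mkdir -p pics; python3 - <<'E'
from bench import manip
import cv2,numpy as np
for n in("top","side"):
    i=manip.camera_info(n);print(n,np.round(i["camera_matrix"],1).tolist(),np.round(i["cam_to_world"],3).tolist(),[k for k in i])
    im=manip.camera(n);cv2.imwrite(f"pics/{n}0.png",im[:,:,::-1])
s=manip.observe();print({k:np.round(v,3).tolist() for k,v in s.items()})
E
```

```text
top [[505.3, 0.0, 322.0], [0.0, 505.3, 210.1], [0.0, 0.0, 1.0]] [[-0.02, 0.997, -0.072, 0.493], [-0.999, -0.017, 0.042, 0.041], [0.04, 0.073, 0.997, 0.945], [0.0, 0.0, 0.0, 1.0]] ['camera_matrix', 'cam_to_world']
side [[501.3, 0.0, 319.9], [0.0, 501.3, 191.6], [0.0, 0.0, 1.0]] [[-0.96, 0.186, -0.208, 0.328], [-0.278, -0.574, 0.77, 0.815], [0.024, 0.797, 0.603, 0.721], [0.0, 0.0, 0.0, 1.0]] ['camera_matrix', 'cam_to_world']
{'clock': 0.1, 'q': [-1.288, 0.494, 1.346, 0.0, 1.303, -0.096], 'joint_velocities': [-0.001, -0.001, -0.0, -0.0, 0.0, -0.001], 'effort': [0.002, -88.359, -38.456, -0.0, 0.005, -0.0], 'ee_pos': [0.231, -0.581, 0.404], 'orientation': [-3.085, -0.59, 0.0], 'ft_force': [-0.43, 0.073, 0.093], 'torque': [0.004, 0.008, 0.01], 'gripper_force': 0.0, 'opening': 0.086}
```

View pics/top0.png

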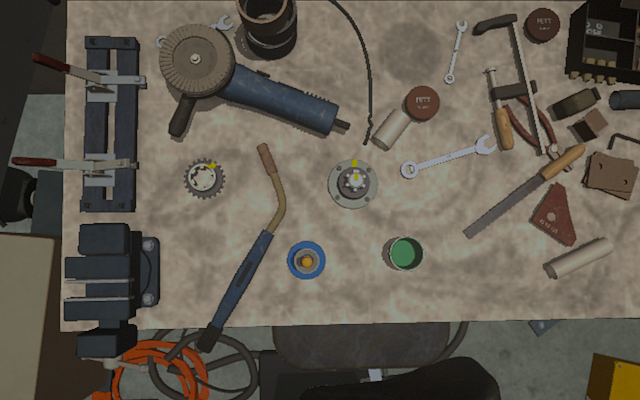

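View pics/side0.png

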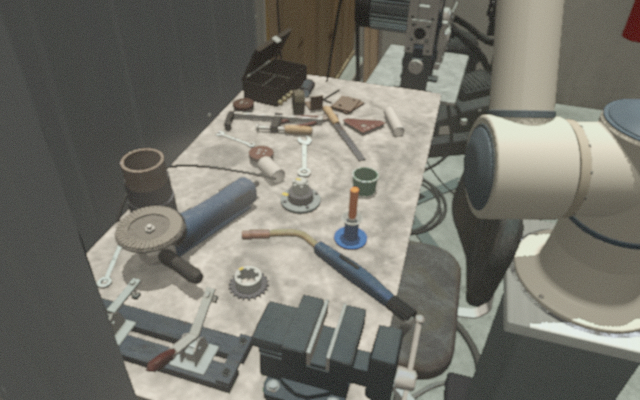

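Top: sprocket (205,178), hub (353,184) with its mark up (+x), holder and brush (306,260), pot (403,254). Side: brush handle top (354,190), pot (365,181), hub (300,195), sprocket (249,282). Next, enlarged crops.

```bash
python3 - <<'E'
import cv2,numpy as np
def crop(f,cx,cy,s=32,w=400,h=300):
    im=cv2.imread(f); k=w/(2*s); hh=int(h/k/2)
    c=cv2.resize(im[cy-hh:cy+hh,cx-s:cx+s],(w,h),interpolation=cv2.INTER_CUBIC)
    for g in range(cx-s,cx+s,10):
        x=int((g-cx+s+.5)*k);cv2.line(c,(x,0),(x,6),(0,0,255),1);cv2.putText(c,str(g),(x,16),0,.35,(0,0,255))
    for g in range(cy-hh,cy+hh,8):
        y=int((g-cy+hh+.5)*k);cv2.line(c,(0,y),(6,y),(0,0,255),1);cv2.putText(c,str(g),(8,y+4),0,.35,(0,0,255))
    return c
t="pics/top0.png";s="pics/side0.png"
cv2.imwrite("pics/ct.png",np.vstack([np.hstack([crop(t,205,178),crop(t,353,184)]),np.hstack([crop(t,306,260),crop(t,403,254)])]))
cv2.imwrite("pics/cs.png",np.vstack([np.hstack([crop(s,249,282),crop(s,300,195)]),np.hstack([crop(s,353,218,48),crop(s,365,181)])]))
E
cat > h.py <<'E'
from bench import manip
import numpy as np,cv2
def ray(n,u,v):
    i=manip.camera_info(n);K=np.array(i["camera_matrix"]);T=np.array(i["cam_to_world"])
    d=T[:3,:3]@np.array([(u-K[0,2])/K[0,0],-(v-K[1,2])/K[1,1],-1]);return T[:3,3],d
def atz(n,u,v,z):
    o,d=ray(n,u,v);return (o+d*(z-o[2])/d[2])
def proj(n,p):
    i=manip.camera_info(n);K=np.array(i["camera_matrix"]);T=np.array(i["cam_to_world"])
    c=T[:3,:3].T@(np.array(p)-T[:3,3]);return K[0,2]+K[0,0]*c[0]/-c[2],K[1,2]-K[1,1]*c[1]/-c[2]
E
```

```text
(no output)
```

View pics/ct.png

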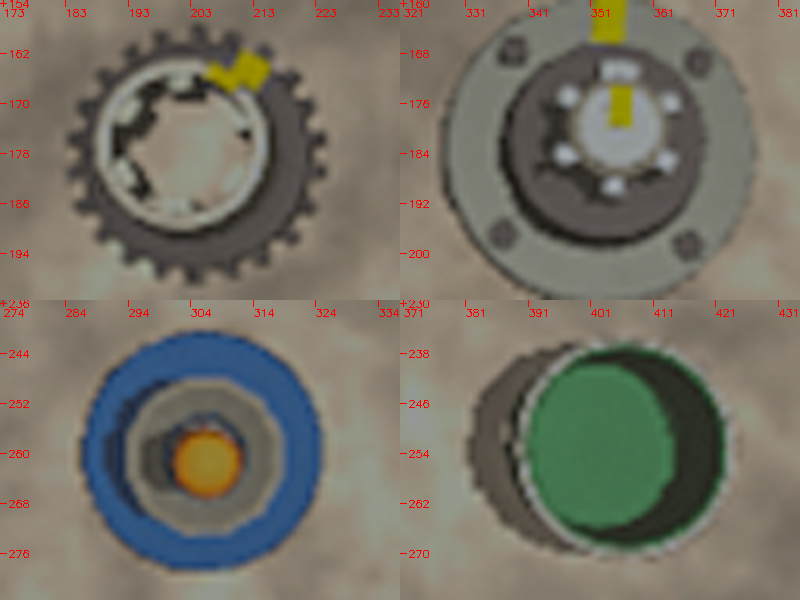

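View pics/cs.png

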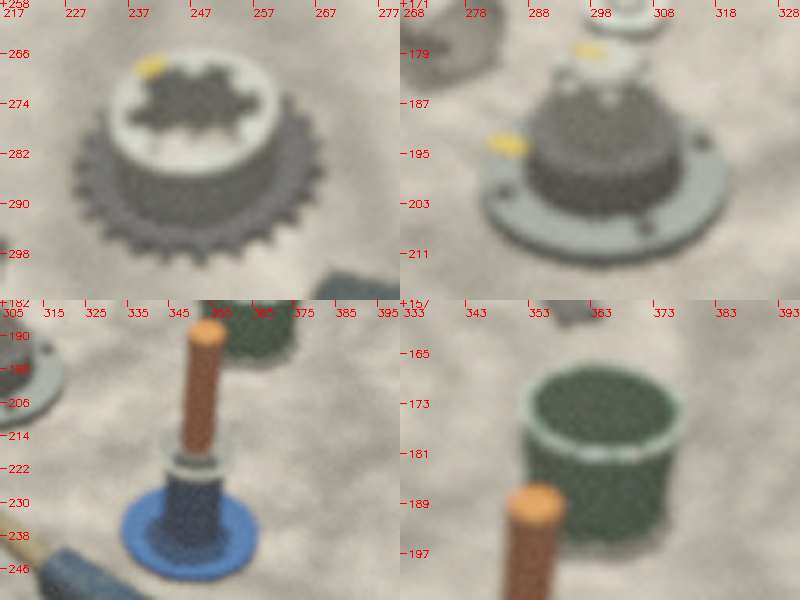

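Crops read: in the top view the sprocket boss centre is (201.7,176.6), its mark is up and to the right, the hub stem top is (355.5,179.7), the funnel (306.5,260.7), the brush end (306.6,261.7) and the pot rim (406,253). Next I convert these to positions and cross-check the top view against the side.

```bash
python3 - <<'E'
from h import *
P=lambda l,*a:print(l,np.round(a,4).tolist())
A=lambda d:np.arctan2(d[1],d[0])
t=lambda x,y,ox,oy:(ox+x/6.25-.5,oy+y/6.25-.5)
sp=lambda x,y,z:atz("top",*t(x,y,173,154),z); hb=lambda x,y,z:atz("top",*t(x,y,321,160),z)
P("spr disc",*sp(197,154,.006)); b=sp(182.5,144.5,.028);P("boss",*b)
P("size disc",*(sp(328,154,.006)-sp(66,154,.006)),*(sp(270,144,.028)-sp(95,144,.028)))
P("yaw boss,disc",A(sp(222,75,.028)-b),A(sp(253,68,.006)-sp(197,154,.006)))
sb=atz("side",247.5,275.4,.028);P("side boss",*sb,A(atz("side",240.7,268.2,.028)-sb))
P("hub sh",*hb(203,146,.03));P("stem",*hb(219,126,.062))
P("rib yaw",A(hb(220,70,.056)-hb(213,187,.056)),A(hb(168,95,.056)-hb(266,160,.056))-np.pi/3,A(hb(270,102,.056)-hb(165,155,.056))+np.pi/3)
P("foot mark yaw",A(hb(210,20,.008)-hb(203,146,.03)))
s=lambda x,y,z:atz("side",268+x/6.25-.5,171+y/6.25-.5,z)
P("side stem",*s(600-400,60,.062)); P("side foot mark",*s(508-400,145,.008))
P("holder foot",*atz("top",305.8,259.7,.006));P("funnel",*atz("top",306.5,260.7,.06));P("brush end",*atz("top",306.6,261.7,.132),*atz("side",354.4,188.9,.132))
P("pot",*atz("top",406,253,.046),*atz("top",402.7,252.9,.005));P("side pot",*atz("side",337+603/6.25-64-.5,157+111/6.25-.5,.046))
from scipy.spatial.transform import Rotation as R
o=manip.observe();P("R",*R.from_rotvec(o["orientation"]).as_matrix())
E
```

```text
spr disc [0.6236, 0.2194, 0.006]
boss [0.6234, 0.2194, 0.028]
size disc [-0.0011, -0.0771, 0.0, -0.0007, -0.0503, 0.0]
yaw boss,disc [-0.5154, -0.5764]
side boss [0.6233, 0.222, 0.028, -0.6003]
hub sh [0.6077, -0.055, 0.03]
stem [0.6093, -0.0563, 0.062]
rib yaw [-0.0843, -0.0814, -0.0714]
foot mark yaw [-0.1303]
side stem [0.6106, -0.0524, 0.062]
side foot mark [0.6497, -0.0613, 0.008]
holder foot [0.4691, 0.0334, 0.006]
funnel [0.4687, 0.0327, 0.06]
brush end [0.4691, 0.0332, 0.132, 0.4689, 0.0344, 0.132]
pot [0.4782, -0.1452, 0.046, 0.4779, -0.1475, 0.005]
side pot [0.4698, -0.1464, 0.046]
R [[0.9295, 0.3689, -0.0003], [0.3689, -0.9295, 0.0011], [0.0001, -0.0011, -1.0]]
```

>>> drive_tool:
  targets: "0.026 -0.028 0.0045 0 0;0.026 -0.028 0.0045 0 0;0.026 -0.028 0.0045 0 0;0.026 -0.028 0.0045 0 0;0.026 -0.028 0.0045 0 0;0.026 -0.028 0.0045 0 0;0.026 -0.028 0.0045 0 0;0.026 -0.028 0.0045 0 0;0.026 -0.028 0.0045 0 0;0.026 -0.028 0.0045 0 0;0.026 -0.028 0.0045 0 0;0.026 -0.028 0.0045 0 0"
  grip_force: 60

```text
clock: 1.1
ee_pos: [0.3968, -0.1517, 0.3505]
orientation: [3.086, 0.589, 0.0]
ft_force: [1.6, 0.2, 0.0]
opening: 0.0852
gripper_force: 0.0
```

>>> drive_tool:
  targets: "0 0 0 0.12 0;0 0 0 0.12 0;0 0 0 0.12 0;0 0 0 0.018 0"

```text
clock: 1.43
ee_pos: [0.3967, -0.1532, 0.3506]
orientation: [-3.141, 0.009, 0.0]
ft_force: [-0.0, -0.4, 0.2]
opening: 0.0855
gripper_force: 0.0
```

>>> drive_tool:
  targets: "0.012 -0.031 0 0 0;0.012 -0.031 0 0 0;0.012 -0.031 0 0 0;0.012 -0.031 0 0 0;0.012 -0.031 0 0 0;0.012 -0.031 0 0 0;0 0 0 0 0;0 0 0.025 0 0;0 0 0.025 0 0;0 0 0.02 0 0;0 0 0.019 0 0;0 0 0 0 0"

```text
clock: 2.43
ee_pos: [0.4677, 0.0321, 0.259]
orientation: [-3.141, -0.004, 0.007]
ft_force: [-1.7, -0.1, -1.1]
opening: 0.0854
gripper_force: 0.0
```

```bash
cat > look.py <<'E'
import sys
from h import *
f=sys.argv[1]; out=[]
for a in sys.argv[2:]:
    n,cx,cy,s=a.split(","); cx,cy,s=int(cx),int(cy),int(s); im=manip.camera(n)[:,:,::-1]
    hh=int(s*.75); c=cv2.resize(np.ascontiguousarray(im[cy-hh:cy+hh,cx-s:cx+s]),(400,300),interpolation=cv2.INTER_CUBIC); out.append(c)
cv2.imwrite(f,np.hstack(out))
E
python3 look.py pics/g1.png top,306,260,60 side,354,190,60
```

```text
(no output)
```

View pics/g1.png

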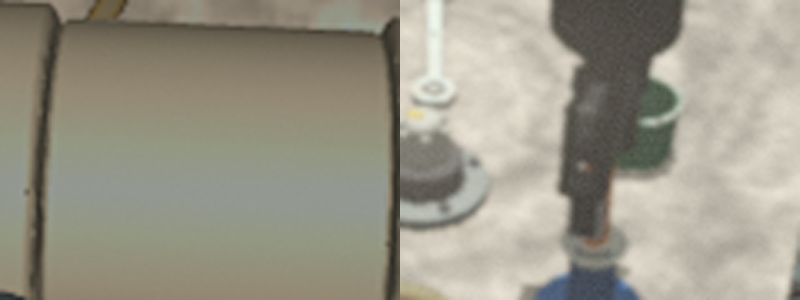

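The side view shows the fingers straddling the brush handle just above the funnel, at about (357,200) in the full image. The arm hides the top view. Closing.

>>> drive_tool:
  targets: "0 0 0 0 255;0 0 0 0 255;0 0 0 0 255;0 0 0 0 255;0 0 0 0 255;0 0 0 0 255;0 0 0 0 255;0 0 0 0 255;0 0 0 0 255;0 0 0 0 255"
  grip_force: 60

```text
clock: 3.37
ee_pos: [0.4688, 0.0324, 0.2621]
orientation: [3.142, -0.0, 0.001]
ft_force: [-0.9, -0.2, 7.9]
opening: 0.0166
gripper_force: 58.2
```

>>> drive_tool:
  targets: "0 0 -0.015 0 255;0 0 -0.025 0 255;0 0 -0.025 0 255;0 0 -0.02 0 255;0.001 0.02 0 0 255;0.002 0.035 0 0 255;0.002 0.035 0 0 255;0.002 0.035 0 0 255;0.002 0.033 0 0 255;0 0.02 0 0 255;0 0 0 0 255;0 0 0 0 255"

```text
clock: 4.37
ee_pos: [0.4774, -0.1464, 0.3466]
orientation: [-3.141, 0.004, 0.0]
ft_force: [-0.1, 0.3, -0.8]
opening: 0.0166
gripper_force: 58.6
```

```bash
python3 look.py pics/g2.png side,365,165,60 top,403,254,60; python3 -c "
from h import *
for p in ([.478,-.146,.10],[.478,-.146,.046]): print(proj('side',p))"
```

```text
(np.float64(367.3850025329466), np.float64(154.3793657235811))
(np.float64(365.5200963662584), np.float64(173.722737919731))
```

View pics/g2.png

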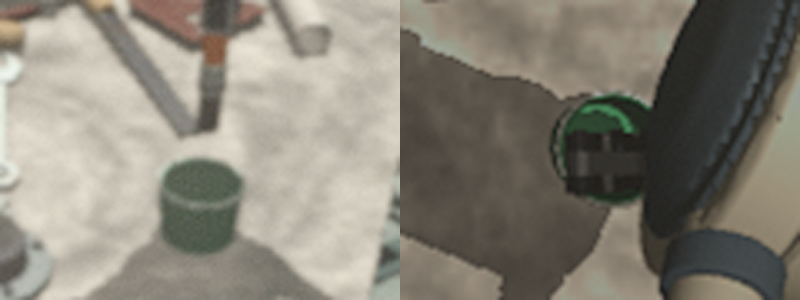

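The bristle tip is above the pot centre, at about (367,159) in the side view, as predicted. Dipping.

>>> drive_tool:
  targets: "0 0 0.02 0 255;0 0 0.02 0 255;0 0 0.015 0 255;0 0 0.012 0 255;0 0 0.01 0 255;0 0 0 0 255;0 0 0 0 255;0 0 0 0 255"

```text
clock: 5.13
ee_pos: [0.4778, -0.145, 0.2703]
orientation: [3.141, 0.001, 0.001]
ft_force: [0.4, -0.6, 0.2]
opening: 0.0165
gripper_force: 58.6
```

>>> drive_tool:
  targets: "0 0 -0.02 0 255;0 0 -0.03 0 255;0 0 -0.025 0 255;0.01 -0.003 0 0 255;0.025 -0.006 0 0 255;0.035 -0.008 0 0 255;0.035 -0.008 0 0 255;0.02 -0.005 0 0 255;0.006 0 0.01 0 255;0 0 0.02 0 255;0 0 0.02 0 255;0 0 0 0 255"

```text
clock: 6.13
ee_pos: [0.6072, -0.1151, 0.2913]
orientation: [-3.14, -0.0, 0.008]
ft_force: [-0.6, 0.4, -1.1]
opening: 0.0164
gripper_force: 58.6
```

>>> drive_tool:
  targets: "0 -0.007 0 0 255;0 -0.007 0 0 255;0 -0.006 0 0 255;0 -0.004 0 0 255;0 -0.002 0 0 255;0 -0.002 0 0 255;0 0 0 0 255"

```text
clock: 6.72
ee_pos: [0.6086, -0.0872, 0.295]
orientation: [3.142, 0.0, 0.001]
ft_force: [-1.0, -0.1, -0.5]
opening: 0.0166
gripper_force: 58.6
```

>>> drive_tool:
  targets: "0 -0.002 0.001 0 255;0 -0.002 0 0 255;0 0 0 0 255;0 -0.002 0 0 255;0 0 0 0 255"

```text
clock: 7.13
ee_pos: [0.6086, -0.0814, 0.2937]
orientation: [-3.141, 0.0, 0.0]
ft_force: [-0.6, -0.0, -0.2]
opening: 0.0164
gripper_force: 58.6
```

>>> drive_tool:
  targets: "0 -0.0015 0 0 255;0 0 0 0 255;0 -0.0015 0 0 255;0 0 0 0 255"

```text
clock: 7.47
ee_pos: [0.6086, -0.0788, 0.2937]
orientation: [3.141, 0.0, -0.0]
ft_force: [-1.0, -5.2, -0.9]
opening: 0.0166
gripper_force: 59.0
```

Contact at 5 N. Now stroke along the splines, then retreat and carry the brush back over the holder.

>>> drive_tool:
  targets: "0 -0.0005 0 0 255;0.001 0 -0.003 0 255;0.001 0 -0.003 0 255;-0.001 0 0.003 0 255;-0.002 0 0.003 0 255;0 0 -0.003 0 255;0.001 0 -0.003 0 255;0 0 0 0 255"

```text
clock: 8.13
ee_pos: [0.6085, -0.0786, 0.2999]
orientation: [3.14, -0.0, -0.001]
ft_force: [-3.2, -4.8, 0.6]
opening: 0.0169
gripper_force: 59.2
```

>>> drive_tool:
  targets: "0 0.01 0 0 255;0 0.015 0 0 255;0 0 -0.02 0 255;0 0 -0.025 0 255;-0.02 0 0 0 255;-0.035 0 0 0 255;-0.035 0 0 0 255;-0.03 -0.02 0 0 255;-0.02 -0.035 0 0 255;0 -0.035 0 0 255;0 -0.03 0 0 255;0 -0.015 0 0 255"

```text
clock: 9.13
ee_pos: [0.4683, 0.0335, 0.345]
orientation: [-3.141, -0.0, -0.001]
ft_force: [0.7, -0.2, -0.4]
opening: 0.0163
gripper_force: 59.0
```

>>> drive_tool:
  targets: "0 0 0 0 255;0 0 0 0 255"

```text
clock: 9.3
ee_pos: [0.4689, 0.0318, 0.3448]
orientation: [3.142, 0.002, 0.001]
ft_force: [-0.6, -0.9, 0.2]
opening: 0.0166
gripper_force: 59.0
```

```bash
python3 look.py pics/g3.png side,354,185,60 top,306,260,60; python3 -c "
from h import *
e=np.array(manip.observe()['ee_pos']);print(e)
for p in (e-[0,0,.256],[.469,.033,.06]): print(proj('side',p))"
```

```text
[0.46891866 0.03100816 0.34470652]
(np.float64(353.35678053152776), np.float64(205.05357885117317))
(np.float64(352.20002979771556), np.float64(216.53230595633391))
```

View pics/g3.png

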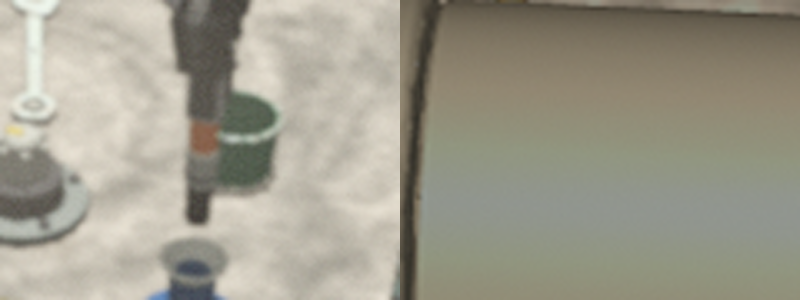

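The brush hangs straight and its tip (353,207) is over the funnel (352,217). Lowering it in.

>>> drive_tool:
  targets: "0 -0.001 0.015 0 255;0 0 0.02 0 255;0 0 0.015 0 255;0 0 0.012 0 255;0 0 0.01 0 255;0 0 0.006 0 255;0 0 0 0 255"

```text
clock: 9.98
ee_pos: [0.4686, 0.0321, 0.2657]
orientation: [-3.142, 0.002, 0.003]
ft_force: [-0.5, 1.4, -0.6]
opening: 0.0165
gripper_force: 59.0
```

>>> drive_tool:
  targets: "0 0 0.003 0 255;0 0 0 0 255;0 0 0 0 0;0 0 0 0 0;0 0 0 0 0;0 0 0 0 0;0 0 0 0 0;0 0 0 0 0;0 0 0 0 0;0 0 0 0 0"

```text
clock: 10.82
ee_pos: [0.4686, 0.033, 0.2637]
orientation: [-3.142, 0.0, -0.0]
ft_force: [-0.7, -0.5, -0.5]
opening: 0.0855
gripper_force: 0.0
```

>>> drive_tool:
  targets: "0 0 -0.015 0 0;0 0 -0.03 0 0;0 0 -0.03 0 0;0 0 -0.015 0 0;0.02 -0.024 0 0.1 0;0.03 -0.036 0 0.1 0;0.028 -0.03 0 0.1 0;0.02 -0.037 0 0.1 0;0.015 -0.036 0 0.08 0;0 -0.03 0 0 0;0 0 0 0 0;0 0 0 0 0"

```text
clock: 11.82
ee_pos: [0.6235, 0.1943, 0.353]
orientation: [3.052, -0.744, -0.001]
ft_force: [-0.8, -0.7, 0.7]
opening: 0.0856
gripper_force: 0.0
```

```bash
python3 look.py pics/g4.png side,354,205,60 side,249,260,70; python3 -c "
from h import *
from scipy.spatial.transform import Rotation as R
o=manip.observe();e=np.array(o['ee_pos']);M=R.from_rotvec(o['orientation']).as_matrix();print(e,np.arctan2(M[1,0],M[0,0]),o['q'][5])
d=np.array([.6235,.220,.025+.155])-e;print(M.T@d)"
```

```text
[0.6227795  0.19265041 0.35335703] -0.47988410123351577 2.2592521047374556
[-0.01186708 -0.02473741  0.17334478]
```

View pics/g4.png

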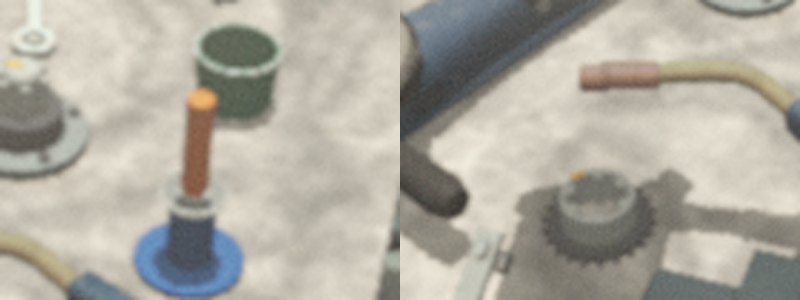

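The brush stands in its holder, handle end at about (354,184). The sprocket is clear, but a grinder handle is near the grasp, so I triangulate its end.

```bash
python3 - <<'E'
from h import *
for a,b in (((176,136),(200,281)),((180,138),(200,278)),((176,130),(196,276))):
    o,d=ray("top",*a);p,e=ray("side",*b)
    s=np.linalg.lstsq(np.c_[d,-e],p-o,rcond=None)[0];print(np.round(o+d*s[0],3),np.round(p+e*s[1],3))
E
```

```text
[0.698 0.264 0.032] [0.698 0.265 0.033]
[0.694 0.257 0.032] [0.701 0.26  0.034]
[0.707 0.262 0.041] [0.707 0.262 0.041]
```

>>> drive_tool:
  targets: "-0.006 -0.012 0.02 0 0;-0.006 -0.013 0.03 0 0;0 0 0.03 0 0;0 0 0.03 0 0;0 0 0.025 0 0;0 0 0.015 0 0;0 0 0.012 0 0;0 0 0.008 0 0;0 0 0 0 0"

```text
clock: 12.67
ee_pos: [0.6238, 0.22, 0.1827]
orientation: [3.05, -0.748, -0.002]
ft_force: [-0.8, -0.1, 0.5]
opening: 0.0857
gripper_force: 0.0
```

>>> drive_tool:
  targets: "0 0 0 0 100;0 0 0 0 100;0 0 0 0 100;0 0 0 0 255;0 0 0 0 255;0 0 0 0 255;0 0 0 0 255;0 0 0 0 255"
  grip_force: 40

```text
clock: 13.33
ee_pos: [0.6244, 0.2208, 0.1852]
orientation: [-3.051, 0.747, -0.003]
ft_force: [-2.8, -2.0, 11.7]
opening: 0.0489
gripper_force: 39.5
```

>>> drive_tool:
  targets: "0 0 -0.01 0 255;0 0 -0.02 0 255;0 0 -0.03 0 255;0 0 -0.025 0 255;0 0 -0.015 -0.08 255;0 0 0 -0.1 255;0 0 0 -0.1 255;0 0 0 -0.1 255;0 0 0 -0.1 255;0 0 0 0 255;0 0 0 0 255"
  grip_force: 70

```text
clock: 14.25
ee_pos: [0.6241, 0.2208, 0.2843]
orientation: [-3.141, 0.005, -0.001]
ft_force: [-0.3, 0.1, -1.9]
opening: 0.0475
gripper_force: 72.3
```

>>> drive_tool:
  targets: "-0.001 0.015 0 0 255;-0.002 0.03 0 0 255;-0.002 0.035 0 0 255;-0.002 0.035 0 0 255;-0.002 0.035 0 0 255;-0.002 0.035 0 0 255;-0.002 0.035 0 0 255;-0.002 0.03 0 0 255;0 0.018 0 0 255;0 0.008 0 0 255;0 0 0 0 255;0 0 0 0 255"

```text
clock: 15.25
ee_pos: [0.609, -0.0551, 0.2838]
orientation: [-3.141, 0.004, 0.0]
ft_force: [0.4, 0.5, -2.1]
opening: 0.0477
gripper_force: 72.4
```

```bash
python3 look.py pics/g5.png side,300,175,40 top,353,184,60; python3 -c "
from h import *
from scipy.spatial.transform import Rotation as R
o=manip.observe();e=np.array(o['ee_pos']);M=R.from_rotvec(o['orientation']).as_matrix();print(e,np.arctan2(M[1,0],M[0,0]),o['opening'],o['ft_force'])
z=e[2]-.185
for p in ([e[0],e[1],z+.028],[e[0]+.023,e[1]-.002,z+.028],[e[0]+.033,e[1]-.003,z+.006],[.609,-.0555,.062]):print(proj('side',p))"
```

```text
[ 0.60907402 -0.05416933  0.28370535] -8.389115797090272e-05 0.047301401767313844 [-0.19355031  0.33602296 -1.26554225]
(np.float64(300.41223177081804), np.float64(155.56357727727408))
(np.float64(290.64927898371195), np.float64(153.27841024779542))
(np.float64(286.6204132715128), np.float64(160.66345532565688))
(np.float64(300.60894063379646), np.float64(179.47051929932843))
```

View pics/g5.png

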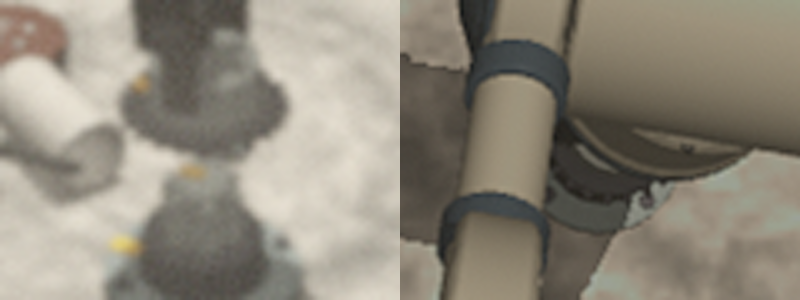

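The side view shows the sprocket above the hub, disc centre u≈300.4, disc mark (287.5,161.5) and hub stem top at about (298,179). I compute the yaw from these.

```bash
python3 - <<'E'
from h import *
e=np.array([.609,-.0547,.2837])
for du,dv in((0,0),(1,0),(0,1),(0,-1)):
  for z in(.104,.108):
    p=atz("side",287.5+du,161.5+dv,z);d=p-e;print(du,dv,z,np.round(p,4),np.hypot(*d[:2]),np.arctan2(d[1],d[0]))
c=atz("side",300.4,145+105/5-.5,.104);print(c)
p=atz("side",260+125/5-.5,145+243/5-.5,.008);print("footmark",p,np.arctan2(p[1]+.0525,p[0]-.6106))
E
```

```text
0 0 0.104 [ 0.6395 -0.0556  0.104 ] 0.030509553815452003 -0.03039649928790501
0 0 0.108 [ 0.6375 -0.05    0.108 ] 0.02886257142822038 0.1643881235390242
1 0 0.104 [ 0.6374 -0.0563  0.104 ] 0.02844686611507641 -0.056890342647446704
1 0 0.108 [ 0.6354 -0.0507  0.108 ] 0.026699488945542842 0.15180485480352082
0 1 0.104 [ 0.6382 -0.0519  0.104 ] 0.02933260203123197 0.09624272061287976
0 1 0.108 [ 0.6362 -0.0463  0.108 ] 0.028464862863918226 0.30121426022931086
0 -1 0.104 [ 0.6408 -0.0594  0.104 ] 0.03214615457819751 -0.1465646053562442
0 -1 0.108 [ 0.6388 -0.0537  0.108 ] 0.02978717345706219 0.03291830788710869
[ 0.60759705 -0.04956653  0.104     ]
footmark [ 0.65106986 -0.06324311  0.008     ] -0.2594750869587463
```

>>> drive_tool:
  targets: "0 0.001 0.01 0 255;0 0 0.01 0 255;0 0 0.01 0 255;0 0 0.008 0 255;0 0 0 0 255;0 0 0 0 255"

```text
clock: 15.85
ee_pos: [0.609, -0.0561, 0.2448]
orientation: [-3.141, 0.0, 0.002]
ft_force: [-0.4, -0.9, -1.0]
opening: 0.047
gripper_force: 72.6
```

>>> drive_tool:
  targets: "0 0 0.002 0 255;0 0 0.002 0 255;0 0 0.001 0 255;0 0 0 0 255;0 0 0 0 255"

```text
clock: 16.27
ee_pos: [0.6091, -0.0563, 0.2408]
orientation: [3.142, -0.0, 0.0]
ft_force: [0.2, 0.3, -1.7]
opening: 0.0474
gripper_force: 72.6
```

>>> drive_tool:
  targets: "0 0 0.002 0 255;0 0 0 0 255;0 0 0.001 0 255;0 0 0 0 255"

```text
clock: 16.6
ee_pos: [0.6091, -0.0562, 0.2375]
orientation: [-3.142, 0.0, 0.0]
ft_force: [0.5, -0.4, -2.6]
opening: 0.0474
gripper_force: 72.6
```

>>> drive_tool:
  targets: "0 0 0.002 0 255;0 0 0 0 255;0 0 0 0 255"

```text
clock: 16.85
ee_pos: [0.6091, -0.0562, 0.2355]
orientation: [-3.142, 0.0, 0.0]
ft_force: [-0.2, 0.4, -1.9]
opening: 0.0472
gripper_force: 72.6
```

No resistance, so it has entered the splines. Continuing down to the shoulder (TCP ≈ 0.215).

>>> drive_tool:
  targets: "0 0 0.003 0 255;0 0 0.003 0 255;0 0 0.003 0 255;0 0 0.003 0 255;0 0 0 0 255;0 0 0 0 255"

```text
clock: 17.35
ee_pos: [0.6091, -0.0562, 0.2234]
orientation: [-3.142, 0.0, 0.001]
ft_force: [-0.5, -1.2, -1.9]
opening: 0.0475
gripper_force: 72.6
```

>>> drive_tool:
  targets: "0 0 0.002 0 255;0 0 0.002 0 255;0 0 0.002 0 255;0 0 0 0 255;0 0 0 0 255"

```text
clock: 17.77
ee_pos: [0.6091, -0.0562, 0.2176]
orientation: [-3.142, 0.0, 0.0]
ft_force: [0.3, 0.0, -1.8]
opening: 0.0473
gripper_force: 72.6
```

>>> drive_tool:
  targets: "0 0 0.001 0 255;0 0 0.001 0 255;0 0 0 0 255;0 0 0 0 255"

```text
clock: 18.1
ee_pos: [0.6091, -0.0563, 0.2157]
orientation: [-3.142, 0.0, -0.0]
ft_force: [0.1, -1.2, -1.0]
opening: 0.0473
gripper_force: 72.6
```

>>> drive_tool:
  targets: "0 0 0.001 0 255;0 0 0 0 255;0 0 0 0 255"

```text
clock: 18.35
ee_pos: [0.6091, -0.0563, 0.2156]
orientation: [3.141, -0.0, 0.001]
ft_force: [-4.9, 0.7, 14.5]
opening: 0.0476
gripper_force: 74.2
```

Seated: 14.5 N upward contact at the expected height. Releasing and retreating.

>>> drive_tool:
  targets: "0 0 -0.001 0 255;0 0 0 0 0;0 0 0 0 0;0 0 0 0 0;0 0 0 0 0;0 0 0 0 0;0 0 0 0 0;0 0 0 0 0"

```text
clock: 19.02
ee_pos: [0.6091, -0.0562, 0.2156]
orientation: [-3.142, 0.0, 0.0]
ft_force: [0.1, -0.5, 0.0]
opening: 0.0852
gripper_force: 0.0
```

>>> drive_tool:
  targets: "0 0 -0.01 0 0;0 0 -0.02 0 0;0 0 -0.035 0 0;0 0 -0.035 0 0;0 0 -0.035 0 0;0 0 -0.025 0 0;-0.015 -0.015 0 0 0;-0.02 -0.03 0 0 0;-0.02 -0.03 0 0 0;-0.02 -0.03 0 0 0;-0.02 -0.03 0 0 0;-0.015 -0.03 0 0 0"

```text
clock: 20.02
ee_pos: [0.4973, 0.1099, 0.3765]
orientation: [-3.142, 0.001, -0.0]
ft_force: [0.4, -0.2, -0.3]
opening: 0.0854
gripper_force: 0.0
```

>>> drive_tool:
  targets: "-0.015 -0.03 0 0 0;-0.02 -0.03 0 0 0;-0.02 -0.03 0 0 0;-0.01 -0.02 0 0 0;0 0 0 0 0;0 0 0 0 0"

```text
clock: 20.52
ee_pos: [0.4336, 0.2195, 0.3764]
orientation: [-3.141, -0.003, -0.001]
ft_force: [0.0, 0.3, 0.2]
opening: 0.0851
gripper_force: 0.0
```

```bash
python3 look.py pics/g6.png side,330,195,60 top,353,200,60
```

```text
(no output)
```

View pics/g6.png

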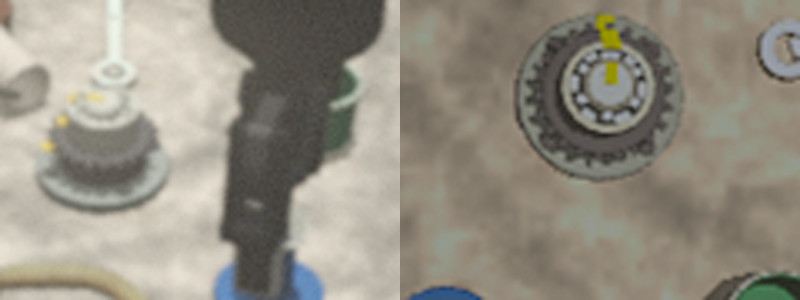

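The sprocket sits flat on the shoulder, its marks in line with the hub's at (355,168)–(356,176) in the top view. The pot is in place, and the arm passed well above the brush. Handing in.

```bash
python3 -c "
from bench import manip
print(manip.sign_off())"
```

```text
the job is handed in; nothing more can be done
None
```

The job is handed in at about 20.6 s of the 61 s: the brush was dipped, wiped on the splines and put back in its holder, and the sprocket is seated on the shoulder with its marks aligned. The arm hid the brush in the last picture, but it stood in its holder when last seen and the arm passed about 7 cm above it.

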